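# Snap a battery pack into the tray of a circuit board

### The arm

A 6-joint arm with a two-finger parallel gripper is mounted at the origin on the work surface. World frame = base frame: x ahead of the robot, y to its left, z up, the work surface at z = 0. Lengths are in m, angles in rad, forces in N, time in s.
With the tool pointing down it reaches from about 0.325 to 0.775 m from the base axis. Payload 5.5 kg.
Tool frame: the origin (TCP) lies between the finger pads; the fingertips stand 8 mm ahead of it and the grasp point (between the pads) lies 11 mm behind it (tcp_to_tips is the distance from the TCP to the fingertips, in m); z points along the fingers, y is the direction in which the jaws open and shut (so a half turn about z gives the same grasp; the last joint's range is limited). The gripper opens to 88 mm and grips with 3 to 60 N. Pads are 20 mm wide; open, the fingers measure 115 mm over their backs; the gripper's body (75 mm by 178 mm) begins 61 mm behind the grasp point.
Start: joints at [-1.182, 0.091, 1.231, -0, 1.82, -0.057], TCP at [0.259, -0.541, 0.231] pointing down, gripper open.
Joint ranges: [-2.87, 2.87], [-0.86, 2.18], [0.17, 2.46], [-1.51, 4.65], [0.06, 2.69], [-2.65, 2.65]. Speed limits (rad/s): [2.57, 2.57, 3.01, 3.14, 3.14, 3.14].

### API

Orientations are given as a unit quaternion [w, x, y, z].
In Python, from bench import * gives the robot as it stands. Calls block until the motion is done:
- move_to(position, orientation): joint-space move of the TCP to a pose.
- move_l(position, speed=0.15, orientation=None): straight line of the TCP; orientation=None keeps the orientation; speed is the mean speed in m/s.
- movej(angles): joint-space move.
- gripper_open() and close(): open the fingers fully, or close them until they stop; the grip force is fixed at half the most.
- hold(seconds).
- inverse_kinematics(position, orientation): joint angles nearest the present ones, or None.
- state(): the state.
- get_image(name): name is "scene" or "top" or "wrist"; returns a dict with "frame" (420x560x3 uint8, blue, green, red), "depth" (420x560 float32, m along the optical axis (not along the pixel's ray), 0 where there is no reading), "camera_matrix" (3x3 intrinsics, pixels), "view" (4x4, takes a point from world to camera coordinates). Camera axes: x right, y up, looking along -z (the intrinsics and any distortion apply to the point x, -y, -z); pixel columns grow to the right and rows downward; lengths in m; the calibration is good to about 2 mm. A picture is of the moment at which its call begins.
A pose or a line that the arm cannot do raises IKError and nothing moves.
- job_done(): hands the job in, once; it reports no verdict.
The state is a dict: "time": time; "joint_pos": joint angles; "dq": joint speeds; "joint_torque": joint torques, N m; "ee_pos": TCP position; "ee_rot": TCP orientation; "ft_force": force on the tool from outside, world axes, zero at the start; "moment": the same for the moment, N m; "finger_gap": finger opening in m.
Only numpy, scipy, OpenCV 4.12 (cv2) and the standard library are available. Lean on these libraries where they do the work, as an engineer would, in place of code of your own. Each camera call takes 0.05 s, during which the arm holds its last target. There are 200 camera calls.

### The job

Fit the rectangular battery pack to the circuit board. It is standing on end: lay it down flat on its broad side on the bench and let go, then take it again and put it in the board's battery tray, contact pads against the sprung contacts, then press its other end down until the latch there snaps shut over it. Stop pushing once it has snapped home, never lean hard on the board, and leave everything else where it is.

Things in the scene. Friction and masses are not known exactly. Their poses are not given: they have to be found in the camera images.
- battery: Rectangular battery pack, loose, 100 g: 20.5 mm thick (its x), 38 wide (its y), 70 tall (its z). Dark case, grey cap with two brass pads at the contact end. Origin: centre of the plain end; z runs to the contact end. The plain end has a latch recess 20 wide, 4.5 deep, with a catch rib. It starts standing on the plain end, tips over by itself past 16 deg. Pinch it across its 38 mm width.
- battery_mid (a point): Centre of the battery pack, 35 mm along its z from its origin. Axes as the battery.
- pads (a point): Middle of the battery's contact end face, 70 mm along its z from its origin. The pads wrap over both broad sides: either broad side may be up.
- tray_seat (a point): Centre of the battery when home: 10.25 mm above the tray floor, 32.25 mm above the bench. z up, x along the tray from the contacts (-x) to the latch (+x). Home, the battery lies on a broad side, contact end to -x, top 10.25 mm above this point. The grey pocket, open at the top, is 41 mm wide between four flared walls 11 mm high, 24 to 35 mm either side along x; between them it is open for fingers.
- contacts (a joint): Two steel leaf contacts at the tray's -x end, one sprung slide: 0 at rest, up to 0.0015 m pushed back to -x. Face at x = -34 mm from tray_seat at rest, 1.5 to 9 mm above the tray floor, with a lip flared outwards above it to 14 mm. Push 2 N at rest, 3.5 N at the stop; they press the home battery (0.001 m) on two flared tail posts at x = +35.3 mm.
- latch (a joint): Upright plastic spring latch in the middle of the +x end, 14 mm wide: 0 closed, up to 0.3 rad as its head bends away to +x; springs back by itself. The nose takes 4 N to start, 6 N at 0.13 rad. Pressing the battery's tail down bends it back, with a felt peak of 8 to 14 N when the tail is still 4 mm high; past it the tail drops home and the nose shuts over the catch rib in the recess.
- latch_nose (a point): Axis of the latch's round nose (radius 2 mm): at rest 33 mm from tray_seat along x and 14 mm above the tray floor. Above it a lead-in slopes up and outwards (30 deg from upright) to 24 mm above the tray floor; a battery laid on it stays up, its tail some 8 mm too high, until it is pressed.
- board: Circuit board in a black holder, fixed. Origin: middle of the holder's underside, below tray_seat; axes as tray_seat. Holder 250 (x) by 180 (y) by 10 mm; green board 190 by 124, top 20 mm above the bench, tray floor 22 mm. Clamp bars with screws (29 mm high) at x = +-60, y = 58 to 88 mm either side; other parts up to 31 mm high beyond x = 70 mm; under 3 mm high near the tray.
- round_cell: A round cell, 33 mm across and 60 mm tall, standing loose on the bench. Bystander. Origin: centre of its underside.
- loupe: A waisted black eye loupe, 36 mm across and 36 mm tall, standing loose. Bystander. Origin: centre of its underside.
- screwdriver: A screwdriver 170 mm long lying loose along its x. Bystander. Origin: near its middle, underside.
- clip_a: A small grey U-shaped plastic clip, 22 by 30 by 27 mm, loose. Bystander. Origin: centre of its underside.
- clip_b: A second such grey clip, loose. Bystander. Origin: centre of its underside.
- meter: A hand-held multimeter lying on its back, 85 (x) by 180 (y) by 45 mm, loose. Bystander. Origin: centre of its underside.
- solder_reel: A reel 60 mm across and 40 mm high, standing flat, loose. Bystander. Origin: centre of its underside.
There are look-alikes about, which are no part of the job. What is shaped like the battery but blue is not meant.

How it is judged:
By the outcome, as a careful person would: the job done as asked, in the order asked, and still so for the second after the job is handed in, with the robot touching nothing.
It also fails if it takes over 61 s, if anything falls off the work surface, if the arm or the gripper's body presses on something with over 40 N, if the wrist force passes 120 N, or if a joint passes its speed limit or range.

## Working session

There is one attempt and no reset: what is moved stays moved. The work goes in short steps, each a Python script; the robot and the scene stay as the last script left them, time stands still between calls to the robot, and variables do not carry over. Pictures are saved under pics/ and viewed, on a budget of 10 in all, crops included, one or two more only if the job needs it, and the job is handed in when it is done.

```bash
mkdir -p pics; ls; python3 - <<'E'
from bench import *
import cv2,numpy as np
for n in ("top","scene"):
    im=get_image(n); cv2.imwrite(f"pics/{n}0.png",im["frame"]); np.savez(f"pics/{n}0.npz",**im)
    print(n,im["camera_matrix"].round(1).tolist(),im["view"].round(3).tolist())
s=state();print(s)
E
```

```text
pics
top [[419.7, 0.0, 279.6], [0.0, 419.7, 216.7], [0.0, 0.0, 1.0]] [[0.014, -1.0, 0.006, -0.021], [0.984, 0.015, 0.175, -0.567], [-0.175, 0.004, 0.985, -1.327], [0.0, 0.0, 0.0, 1.0]]
scene [[443.3, 0.0, 282.3], [0.0, 443.3, 206.6], [0.0, 0.0, 1.0]] [[-0.865, 0.501, 0.023, 0.477], [-0.272, -0.507, 0.818, 0.074], [0.422, 0.702, 0.574, -1.411], [0.0, 0.0, 0.0, 1.0]]
{'time': 0.1, 'joint_pos': array([-1.18171056e+00,  9.17836453e-02,  1.23172509e+00, -3.15609277e-06,
        1.81980013e+00, -5.67140128e-02]), 'dq': array([-0.00067664, -0.00109419, -0.00134458, -0.00057219, -0.00053717,
       -0.0005888 ]), 'joint_torque': array([ 3.83068429e-03, -4.47856629e+01, -4.07569385e+01,  7.01639405e-02,
        2.84268806e-02, -7.83434280e-05]), 'ee_pos': array([ 0.25860581, -0.5411405 ,  0.22964269]), 'ee_rot': array([-8.46030691e-04,  9.75260232e-01,  2.21058237e-01, -1.43458229e-04]), 'ft_force': array([-0.44532636, -0.4966916 ,  0.138056  ]), 'moment': array([-0.01564356, -0.02442933,  0.01155276]), 'finger_gap': 0.08766486698887456}
```

View pics/top0.png

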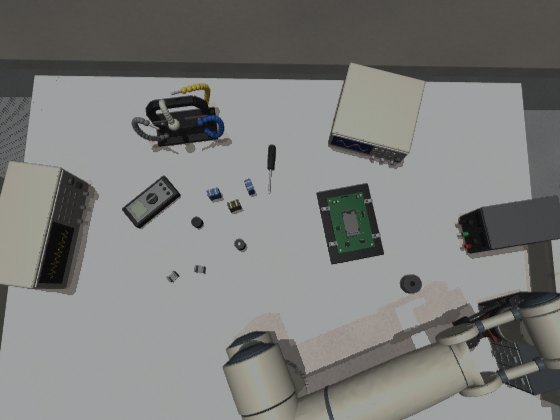

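View pics/scene0.png

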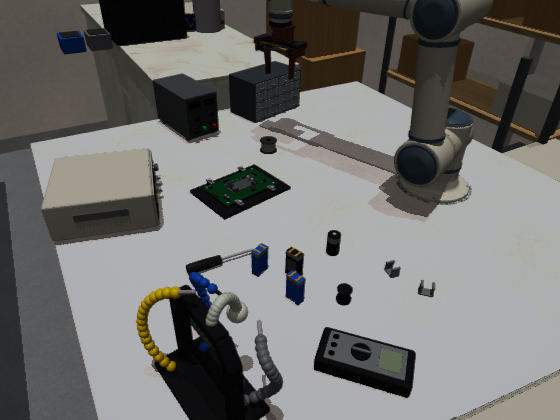

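The dark battery with its brass pads is at (234,205) in the top view, between blue look-alikes at (214,194) and (250,187). The board is at (350,222), round cell at (240,244), loupe at (197,222), clips at (173,277) and (200,269). Next I'll take close wrist views of the board and the battery.

```bash
cat > h.py <<'E'
from bench import *
import cv2,numpy as np
from scipy.spatial.transform import Rotation as R
def ray(im,uv,z):
    K,V=im["camera_matrix"],im["view"]
    d=np.linalg.inv(K)@[uv[0],uv[1],1.]; d=np.array([d[0],-d[1],-d[2]])
    d=V[:3,:3].T@d; c=-V[:3,:3].T@V[:3,3]
    return c+d*(z-c[2])/d[2]
def proj(im,p):
    V=im["view"]; q=V[:3,:3]@np.asarray(p)+V[:3,3]; k=im["camera_matrix"]@[q[0],-q[1],-q[2]]
    return k[:2]/k[2]
def down(a):   # tool down, jaw axis (tool y) at angle a about world z from world x
    y=np.array([np.cos(a),np.sin(a),0]); z=np.array([0,0,-1.]); x=np.cross(y,z)
    q=R.from_matrix(np.c_[x,y,z]).as_quat(); return [q[3],q[0],q[1],q[2]]
def snap(n,cam="wrist"):
    im=get_image(cam); cv2.imwrite(f"pics/{n}.png",im["frame"]); np.savez(f"pics/{n}.npz",**im); return im
E
python3 - <<'E'
from h import *
im=np.load("pics/top0.npz")
for n,uv,z in (("bat",(234,205),.07),("b1",(214,194),.07),("b2",(250,187),.07),("board",(350,222),.03),("cell",(240,243),.06),("loupe",(197,222),.036)): print(n,ray(im,uv,z).round(3))
pb=ray(im,(350,222),.03); pc=ray(im,(234,205),.07)
y=R.from_quat(np.roll(state()["ee_rot"],-1)).as_matrix(); print(y.round(2))
move_to([pb[0]-.07,pb[1],.30],down(np.pi/2+.0)); 
w=snap("w1"); print(w["view"].round(3).tolist(),w["camera_matrix"][0],state()["joint_pos"].round(2))
move_to([pc[0]-.07,pc[1],.30],down(np.pi/2))
w=snap("w2"); print(w["view"].round(3).tolist(),state()["joint_pos"].round(2),state()["time"])
E
```

```text
bat [0.6   0.136 0.07 ]
b1 [0.635 0.202 0.07 ]
b2 [0.661 0.086 0.07 ]
board [ 0.556 -0.247  0.03 ]
cell [0.477 0.114 0.06 ]
loupe [0.548 0.26  0.036]
[[ 0.9   0.43 -0.  ]
 [ 0.43 -0.9   0.  ]
 [ 0.   -0.   -1.  ]]
[[0.003, 1.0, -0.001, 0.247], [-0.96, 0.002, -0.281, 0.521], [-0.281, 0.001, 0.96, -0.32], [0.0, 0.0, 0.0, 1.0]] [350.05247013   0.         277.29245898] [-0.53 -0.03  1.23 -0.    1.94 -2.1 ]
[[0.003, 1.0, -0.001, -0.136], [-0.96, 0.002, -0.282, 0.562], [-0.282, 0.002, 0.96, -0.308], [0.0, 0.0, 0.0, 1.0]] [ 0.19 -0.03  1.23 -0.    1.94 -1.38] 3.4083
```

View pics/w1.png

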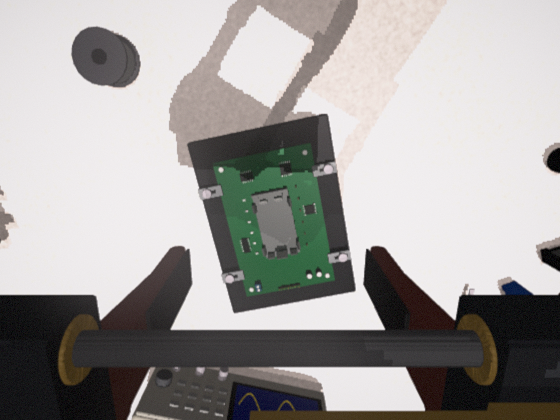

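View pics/w2.png

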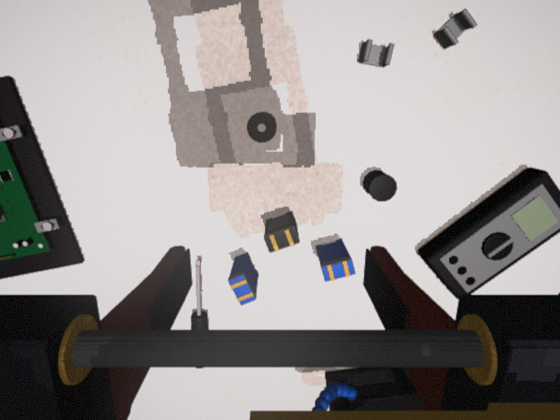

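```bash
python3 - <<'E'
import cv2,numpy as np
a=cv2.imread("pics/w1.png")[175:275,235:325]; b=cv2.imread("pics/w2.png")[200:275,260:320]
a=cv2.resize(a,None,fx=5,fy=5,interpolation=cv2.INTER_CUBIC);b=cv2.resize(b,None,fx=5,fy=5,interpolation=cv2.INTER_CUBIC)
c=np.zeros((500,750,3),np.uint8);c[:500,:450]=a;c[:375,450:]=cv2.convertScaleAbs(b,alpha=1.6);cv2.imwrite("pics/m1.png",c)
E
```

```text
(no output)
```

View pics/m1.png

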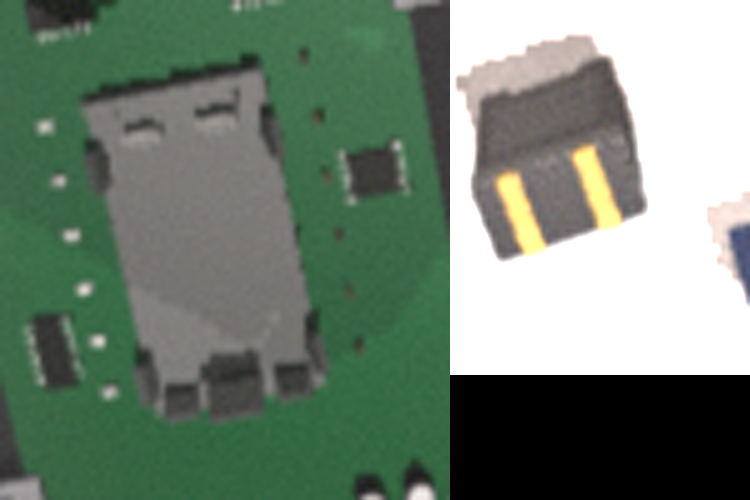

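The wrist crop shows the battery's cap in w2, with corners near (265.6,235.6), (296.4,225.6), (299.4,242) and (270,252). In the tray, the contacts are at the image top (towards the base) and the latch and posts at the bottom, around (281,252). Computing the poses now.

```bash
python3 - <<'E'
from h import *
w1=np.load("pics/w1.npz");w2=np.load("pics/w2.npz")
q=[(265.6,235.6),(296.4,225.6),(299.4,242),(270,252)]
P=np.array([ray(w2,p,.07) for p in q]); print(P.round(4).tolist(),[round(np.linalg.norm(P[i]-P[i-1]),4) for i in range(4)])
c=P.mean(0); w=(P[1]-P[0]+P[2]-P[3])[:2]; print("bat",c.round(4),"yaw of width",np.degrees(np.arctan2(w[1],w[0])))
f=w1["frame"].astype(int); m=((f[...,1]>f[...,2]*1.5)&(f[...,1]>f[...,0]*1.3)&(f[...,1]>35)).astype(np.uint8)
m=cv2.morphologyEx(m,cv2.MORPH_CLOSE,np.ones((7,7)));m=cv2.morphologyEx(m,cv2.MORPH_OPEN,np.ones((3,3)))
cs=max(cv2.findContours(m,cv2.RETR_EXTERNAL,cv2.CHAIN_APPROX_NONE)[0],key=cv2.contourArea)[:,0]
W=np.array([ray(w1,p,.02)[:2] for p in cs],np.float32); r=cv2.minAreaRect(W*1000); print("green",r)
def e(X,Y): return (235+X/5,175+Y/5)
# tray: contact-end floor edge and tail posts base ; floor corners
for n,p in (("cl",(88,100)),("cr",(262,68)),("wall",(97,165)),("wall",(270,130)),("postl",(180,385)),("postr",(293,365))): print(n,ray(w1,e(*p),.024).round(4)[:2])
E
```

```text
[[0.5965, 0.1205, 0.07], [0.5842, 0.1563, 0.07], [0.6045, 0.16, 0.07], [0.6171, 0.1254, 0.07]] [np.float64(0.0213), np.float64(0.0378), np.float64(0.0207), np.float64(0.0368)]
bat [0.6006 0.1405 0.07  ] yaw of width 109.43795728508327
green ((555.3424072265625, -249.58013916015625), (189.88673400878906, 123.42623138427734), 11.628615379333496)
cl [ 0.5149 -0.2793]
cr [ 0.5067 -0.2354]
wall [ 0.532  -0.2774]
wall [ 0.5228 -0.2333]
postl [ 0.5927 -0.2567]
postr [ 0.587  -0.2268]
```

```bash
cat >> h.py <<'E'
def quat(M): q=R.from_matrix(M).as_quat(); return [q[3],q[0],q[1],q[2]]
def tool(yaw,tilt,s=1): # tilt: tool leans pointing outwards along yaw; s flips jaw sign
    f=np.array([np.cos(yaw),np.sin(yaw),0]); z=np.sin(tilt)*f+[0,0,-np.cos(tilt)]
    y=s*np.array([-f[1],f[0],0]); return np.c_[np.cross(y,z),y,z]
def bat(bx,bz): return np.c_[bx,np.cross(bz,bx),bz]
E
cat > pick.py <<'E'
from h import *
import sys
yaw=np.radians(19.4); f=np.array([np.cos(yaw),np.sin(yaw),0]); O=np.array([.6006,.1405,0])
Rp=tool(yaw,np.radians(50),-1); B0=bat(f,np.array([0,0,1.]))
Tp=O+[0,0,.042]-.0048*f
f2=np.array([1.,0,0]); B1=bat(np.array([0,0,-1.]),-f2)
Rq=B1@B0.T@Rp; C=np.array([.51,-.03,.01025])            # centre when flat
Tq=C+B1@B0.T@(Tp-(O+[0,0,.035]))
up=[0,0,1.]
poses=[("hi",Tp-.1*Rp[:,2]+[0,0,.12],Rp),("app",Tp-.1*Rp[:,2],Rp),("pick",Tp,Rp),("lift",Tp+[0,0,.12],Rp),("over",Tq+[0,0,.12],Rq),("place",Tq,Rq)]
if len(sys.argv)<2:
    for n,p,M in poses: 
        q=inverse_kinematics(p,quat(M)); print(n,p.round(3),None if q is None else np.round(q,2))
else:
    P={n:(p,quat(M)) for n,p,M in poses}
    move_to(*P["hi"]); move_to(*P["app"]); move_l(P["pick"][0],.08); close()
    print("gap",state()["finger_gap"],state()["ft_force"].round(2),state()["joint_pos"].round(2),state()["time"])
    move_l(P["lift"][0],.15); move_to(*P["over"])
    snap("w3"); snap("s3","scene")
    print("gap",state()["finger_gap"],state()["ft_force"].round(2),state()["joint_pos"].round(2),state()["time"])
E
python3 pick.py
```

```text
hi [0.524 0.113 0.226] None
app [0.524 0.113 0.106] None
pick [0.596 0.139 0.042] [ 0.05 -0.46  2.28  0.45  0.52  0.98]
lift [0.596 0.139 0.162] [ 0.05 -0.6   2.14  0.32  0.77  1.15]
over [ 0.503 -0.03   0.135] None
place [ 0.503 -0.03   0.015] [-0.22 -0.79  2.45  0.2   0.81 -1.88]
```

```bash
sed -i 's/C=np.array(\[.51,-.03/C=np.array([.595,-.05/; s/("hi",.*("pick"/("hi",Tp+[0,0,.12],Rp),("app",Tp+[0,0,.06],Rp),("pick"/' pick.py; python3 pick.py
python3 - <<'E'
from h import *
im=np.load("pics/top0.npz"); print([ray(im,p,.0).round(3)[:2] for p in ((269,193),(272,147))])
E
```

```text
hi [0.596 0.139 0.162] [ 0.05 -0.6   2.14  0.32  0.77  1.15]
app [0.596 0.139 0.102] [ 0.05 -0.55  2.22  0.37  0.65  1.09]
pick [0.596 0.139 0.042] [ 0.05 -0.46  2.28  0.45  0.52  0.98]
lift [0.596 0.139 0.162] [ 0.05 -0.6   2.14  0.32  0.77  1.15]
over [ 0.588 -0.05   0.135] [-0.23 -0.54  2.08  0.18  0.92 -1.86]
place [ 0.588 -0.05   0.015] [-0.23 -0.42  2.22  0.23  0.67 -1.93]
[array([0.658, 0.025]), array([0.824, 0.017])]
```

```bash
python3 pick.py go
```

```text
gap 0.03757086163460982 [ 1.   -0.52  0.4 ] [ 0.05 -0.46  2.28  0.45  0.52  0.98] 7.65
gap 0.03732486664131507 [-0.6  -0.68 -1.03] [-0.23 -0.54  2.08  0.18  0.92 -1.86] 11.2417
```

View pics/s3.png

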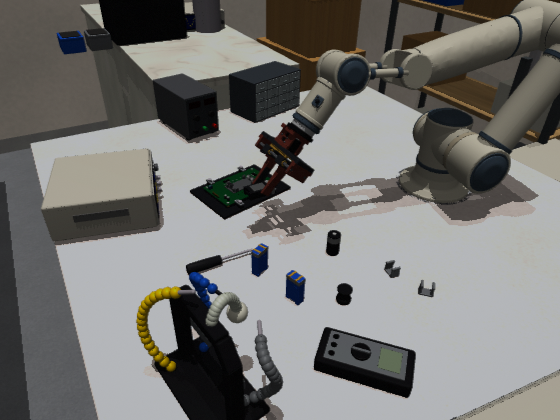

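The scene view shows the battery gripped under the fingers near (262,190) and the bystanders where they were. Lowering it with a force check, then letting go.

```bash
python3 - <<'E'
from h import *
Tq=np.array([.588,-.05,.0]); p=state()["ee_pos"]; 
import re
z0=.01525
move_l([p[0],p[1],z0+.006],.12); f0=state()["ft_force"][2]; z=z0+.006
while z>z0-.002:
    z-=.0007; move_l([p[0],p[1],z],.02); d=state()["ft_force"][2]-f0
    if d>1.5: break
print("z",z-z0,"dF",d,state()["ee_pos"].round(4),p.round(4),state()["finger_gap"])
gripper_open(); hold(.2); 
Rm=R.from_quat(np.roll(state()["ee_rot"],-1)).as_matrix()
q=state()["ee_pos"]; move_l(q-.05*np.array([0,0,-1.]),.15)
# tool down, camera watching the battery
move_to([.545,-.05,.17],down(np.pi/2)); w=snap("w4"); print(state()["joint_pos"].round(2),state()["time"])
E
```

```text
z 0.0004000000000000045 dF 2.565781357386634 [ 0.5885 -0.05    0.0165] [ 0.588  -0.0499  0.135 ] 0.03799466932575784
[-0.15 -0.05  1.49  0.    1.71 -1.72] 16.875
```

View pics/w4.png

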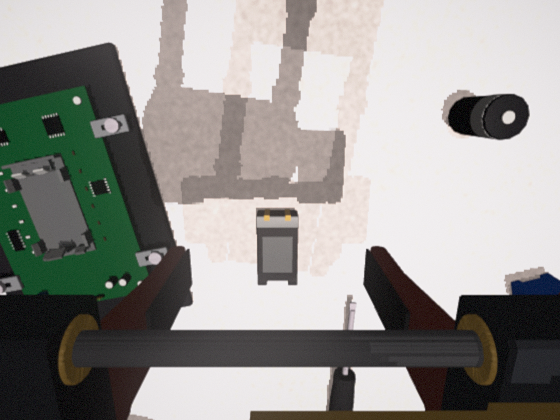

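The battery lies flat in w4, outlined by columns 257–298 and rows 209–284, with the pads facing the base and the notched plain end away from it. Measuring it, then regrasping with the tool vertical and going over the tray.

```bash
python3 - <<'E'
from h import *
w=np.load("pics/w4.npz")
for p in ((257,209),(298,209),(298,284),(257,284)): print(ray(w,p,.0205).round(4))
c=ray(w,(277.5,246.5),.0205); print(c)
f=w["frame"].astype(int); m=((f[...,1]>f[...,2]*1.5)&(f[...,1]>f[...,0]*1.3)&(f[...,1]>35))
print("cam",-(w["view"][:3,:3].T@w["view"][:3,3]).round(3))
b0=np.array([.5553,-.2496]); t=np.radians(11.63); u=np.array([np.cos(t),np.sin(t)])
for x in(-35,35): print("tray end px",x,proj(w,[*(b0+u*x/1000),.022]).round(1))
for n,T,o in(("reg",[.595,-.05,.0135],tool(0,0)),("tray",[*b0,.035],tool(t,0)),("trayhi",[*b0,.12],tool(t,np.radians(8))),("look",[*(b0-.07*u),.2],tool(t,0))):
    print(n,np.round(inverse_kinematics(T,quat(o)),2))
E
```

```text
[ 0.5544 -0.0686  0.0205]
[ 0.5544 -0.0319  0.0205]
[ 0.6289 -0.0307  0.0205]
[ 0.6289 -0.0698  0.0205]
[ 0.59047634 -0.05025474  0.0205    ]
cam [ 0.468 -0.05   0.322]
tray end px -35 [ 38.6 172.6]
tray end px 35 [ 68.3 246.4]
reg [-0.14  0.15  1.56 -0.    1.44 -1.71]
tray [-0.48  0.16  1.5  -0.    1.48 -2.25]
trayhi [-0.53  0.02  1.51  0.09  1.51 -2.31]
look [-0.56 -0.04  1.42 -0.    1.76 -2.33]
```

```bash
python3 - <<'E'
from h import *
move_to([.594,-.05,.06],quat(tool(0,0))); move_l([.594,-.05,.0135],.08); f0=state()["ft_force"]; close()
s=state(); print("gap",s["finger_gap"],(s["ft_force"]-f0).round(2),s["ee_pos"].round(4))
move_l([.594,-.05,.12],.15)
b0=np.array([.5553,-.2496]); t=np.radians(11.63); u=np.array([np.cos(t),np.sin(t)])
move_to([*(b0+.06*u),.2],quat(tool(t,0))); hold(.2); w=snap("w5")
f=w["frame"].astype(int); m=((f[...,1]>f[...,2]*1.5)&(f[...,1]>f[...,0]*1.3)&(f[...,1]>35)).astype(np.uint8)
m=cv2.morphologyEx(m,cv2.MORPH_CLOSE,np.ones((7,7)));m=cv2.morphologyEx(m,cv2.MORPH_OPEN,np.ones((3,3)))
cs=max(cv2.findContours(m,cv2.RETR_EXTERNAL,cv2.CHAIN_APPROX_NONE)[0],key=cv2.contourArea)[:,0]
W=np.array([ray(w,p,.02)[:2] for p in cs],np.float32); print("green",cv2.minAreaRect(W*1000),state()["time"],state()["ft_force"].round(2))
v=cv2.resize(w["frame"],(784,588),interpolation=cv2.INTER_CUBIC)
cv2.imwrite("pics/w5b.png",v)
E
```

```text
gap 0.037901704456895356 [-0.05  0.86  0.6 ] [ 0.594  -0.05    0.0135]
green ((555.3555297851562, -249.10716247558594), (189.99891662597656, 124.01366424560547), 11.651912689208984) 20.925 [ 0.17 -0.46 -0.6 ]
```

View pics/w5b.png

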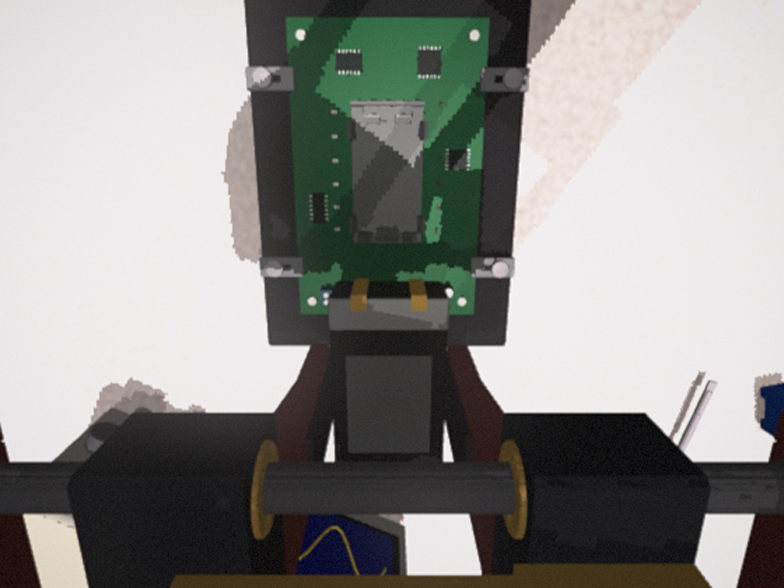

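The second board fit agrees within 0.5 mm. The w5 view shows the tray centre column at 387 and the held battery's centre at 388, with its pads (358 and 418, row 295) facing the contacts. Inserting it pitched, contact end first.

```bash
cat >> h.py <<'E'
T0=np.radians(11.64); U=np.array([np.cos(T0),np.sin(T0),0]); S=np.array([.55538,-.24935,.022]); Z=np.array([0,0,1.])
def edge(th,ex,ez): # TCP pose with bottom edge of contact end at (ex,ez) mm in the tray (floor = 0), contact end pitched down by th deg
    a=np.radians(th); s,c=np.sin(a),np.cos(a); bz=-c*U-s*Z; dn=s*U-c*Z
    return S+U*ex/1e3+Z*ez/1e3-.035*bz-.01025*dn-.00325*dn, quat(tool(T0,a))
def F(): f=state()["ft_force"]; return np.array([f@U,f@np.array([-U[1],U[0],0]),f[2]])
E
python3 - <<'E'
from h import *
p,q=edge(11,-31,30); move_to(p,q); 
p,q=edge(11,-31,9); move_l(p,.1,orientation=q); hold(.2); f0=F(); print("f0",f0.round(2))
ez=9
while ez>0.3:
    ez-=.8; p,q=edge(11,-31,ez); move_l(p,.04); d=F()-f0
    if abs(d).max()>2.5: break
print("down",round(ez,2),d.round(2))
ex=-31
if ez<1.5 :
    if d[2]>2: ez+=.5
    while ex>-34.5:
        ex-=.4; p,q=edge(11,ex,ez); move_l(p,.04); d=F()-f0
        if d[0]>2: break
    print("slide",ex,d.round(2))
snap("w6"); snap("s6","scene"); print(state()["time"],state()["finger_gap"])
E
```

```text
f0 [-0.44  0.47 -1.38]
down 6.6 [-1.52 -0.16  2.91]
22.9583 0.03787552462743028
```

The tail met the latch's lead-in early, because the pitch was too flat. I'll back off and go in steeper, at 20°, then rotate down.

```bash
python3 - <<'E'
from h import *
p,q=edge(11,-31,14); move_l(p,.1); p,q=edge(20,-29,12); move_l(p,.1,orientation=q); hold(.2); f0=F(); print("f0",f0.round(2),state()["finger_gap"])
ez=12
while ez>0.3:
    ez-=.9; p,q=edge(20,-29,ez); move_l(p,.05); d=F()-f0
    if abs(d).max()>2: break
print("down",round(ez,2),d.round(2))
ex=-29.
if ez<2:
    if d[2]>1.5: ez+=.4
    while ex>-33:
        ex-=.4; p,q=edge(20,ex,ez); move_l(p,.04); d=F()-f0
        if d[0]>1.8: break
    print("slide",round(ex,2),d.round(2))
snap("w6"); print(state()["time"],state()["finger_gap"])
E
```

```text
f0 [ 0.29  0.47 -0.57] 0.037778046517420026
down 0.3 [-0.32 -0.42  0.36]
slide -33.4 [ 2.96 -0.38  0.07]
29.7667 0.037897880438208485
```

```bash
python3 - <<'E'
from h import *
for th in (17,14.5,12,10,8.5,7.5):
    p,q=edge(th,-36.8+9*np.tan(np.radians(th)),.5); move_l(p,.03,orientation=q); d=F()
    print(th,d.round(2),end=" ")
    if d[2]>3.5 or abs(d[0])>6: break
w=snap("w7"); print(state()["time"],state()["finger_gap"])
cv2.imwrite("pics/w7b.png",cv2.resize(w["frame"],(784,588),interpolation=cv2.INTER_CUBIC))
E
```

```text
17 [1.85 0.09 0.97] 14.5 [ 2.64 -0.82  1.04] 12 [ 2.45 -0.12  0.5 ] 10 [ 3.46 -0.99  0.35] 8.5 [ 2.34 -0.24  0.75] 7.5 [ 2.22 -1.26 -0.46] 31.3167 0.03785469563786972
```

View pics/w7b.png

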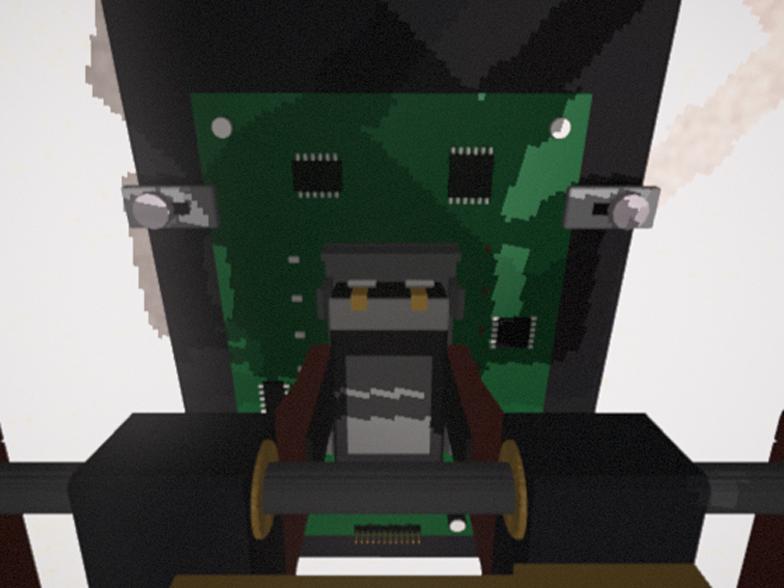

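The w7 view shows the battery sitting between the walls with its pads (358 and 418, row 298) against the contacts, and the tail still up. Releasing it and pressing the tail with closed fingers.

```bash
python3 - <<'E'
from h import *
gripper_open(); hold(.1)
p=state()["ee_pos"]; move_l(p+[0,0,.05],.15); close()
x=.016; q=quat(tool(T0,0)); P=lambda tip: np.array([*(S+U*x)[:2],tip/1e3+.008])
move_to(P(60),q); hold(.15); f0=F(); tip=54.; move_l(P(tip),.08); log=[];pk=0
while tip>41.3:
    tip-=.5; move_l(P(tip),.03); d=F()-f0; log.append((tip,round(float(d[2]),1),round(float(d[0]),1)))
    pk=max(pk,d[2])
    if d[2]>22 : break
    if pk>6 and d[2]<.5*pk and tip<44.5: break
print(log,state()["ee_pos"].round(4)-P(tip).round(4),state()["time"])
E
```

```text
[(53.5, 0.3, 0.5), (53.0, 0.1, -0.2), (52.5, -0.2, -0.4), (52.0, -0.2, 0.1), (51.5, 0.2, 0.6), (51.0, 0.5, -0.0), (50.5, 0.9, 0.5), (50.0, 2.2, -0.4), (49.5, 3.8, -0.1), (49.0, 4.4, -0.3), (48.5, 5.8, -2.0), (48.0, 6.1, -1.3), (47.5, 7.2, -2.4), (47.0, 8.4, -2.2), (46.5, 9.3, -2.2), (46.0, 4.2, -1.9), (45.5, 0.1, 0.8), (45.0, -0.1, 0.8), (44.5, 0.4, -0.2), (44.0, 0.3, -0.3)] [-0.0001  0.      0.    ] 39.8417
```

The force peaked at 9.3 N, then dropped to zero, which means it snapped. Retreating and checking.

```bash
python3 - <<'E'
from h import *
p=state()["ee_pos"]; move_l(p+[0,0,.06],.2); q=quat(tool(T0,0)); move_to(np.array([*(S+U*.05)[:2],.17]),q); hold(.1); w=snap("w8"); t=snap("t8","scene")
for x in(-28,-15,0,15,28):
    for y in(-8,8):
        u,v=proj(w,S+U*x/1e3+np.array([-U[1],U[0],0])*y/1e3+Z*.0205).round().astype(int); 
        pt=np.median(w["depth"][v-1:v+2,u-1:u+2]); K=w["camera_matrix"]; V=w["view"]
        c=np.array([(u-K[0,2])/K[0,0]*pt,-(v-K[1,2])/K[1,1]*pt,-pt]); X=V[:3,:3].T@(c-V[:3,3]); print(x,y,(X[2]*1e3).round(1),end=" | ")
c0=w["frame"][60:270,150:430]; a=cv2.resize(c0,None,fx=2.8,fy=2.8,interpolation=cv2.INTER_CUBIC); cv2.imwrite("pics/w8b.png",a); print(state()["time"])
E
```

```text
-28 -8 42.8 | -28 8 42.3 | -15 -8 42.3 | -15 8 42.5 | 0 -8 42.2 | 0 8 42.8 | 15 -8 42.1 | 15 8 42.1 | 28 -8 42.6 | 28 8 42.8 | 40.8667
```

View pics/w8b.png

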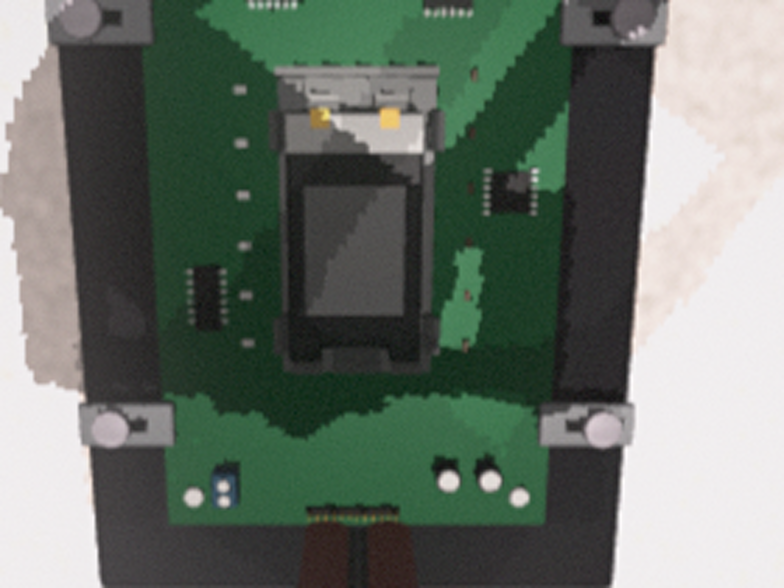

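The w8 view shows the battery flat in the tray. Its pads (320 and 390, row 118) are against the contacts, and the latch is upright in the recess at (357,355). Every depth reading on its top is 42.1–42.8 mm, against 42.5 mm expected. I'm handing in.

```bash
python3 - <<'E'
from h import *
a=np.load("pics/scene0.npz")["frame"].astype(int);b=np.load("pics/t8.npz")["frame"].astype(int)
for n,(u,v) in dict(cell=(333,243),loupe=(344,293),b1=(260,260),b2=(295,288),clipa=(392,269),clipb=(427,288),meter=(365,360),reel=(268,145),driver=(215,262)).items(): print(n,abs(a-b)[v-9:v+9,u-9:u+9].mean().round(1),end=" ")
print(state()["time"]); job_done()
E
```

```text
cell 1.8 loupe 1.6 b1 1.4 b2 1.2 clipa 2.4 clipb 2.6 meter 1.7 reel 3.6 driver 2.0 40.8667
the job is handed in; nothing more can be done
```

The battery is in the board's tray with the latch snapped shut, and the job was handed in at 40.9 s of the 61 s allowed.

I took the battery across its 38 mm width, laid it flat on the bench and let go. I then took it again and put it in the tray at a pitch, contact end first, before pressing the tail down with closed fingers. The push peaked at 9.3 N and fell to zero at the snap, so I stopped there.

**Last checks:**
- **Height:** the battery's top read 42.1–42.8 mm at ten points, against 42.5 mm expected when home.
- **Picture:** it showed the pads against the contacts and the latch upright in the recess.
- **Bystanders:** before-and-after pictures showed no visible change around any of them.

**What disagreed:**
- **First insertion:** at an 11° pitch the tail touched the latch's lead-in at about 3 N. I backed off and went in at 20° instead.
- **Contact position:** the contacts were met about 2.5 mm further back than I had worked out, so I placed the battery by feel.

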